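# Trap the spring plunger under its keeper plate

### The job

The spring plunger stands up out of its housing on the bench. Take the loose keeper plate by its upright tab, lay it in the channel just before the two lips with its long end toward them, press it down gently so that it pushes the plunger into the housing, and keep it down while you slide it forward under both lips until the plunger's nose clicks up into the plate's hole. Never force anything, leave the other things where they are, and let go with the plate locked in place.

Things in the scene. Friction and masses are not known exactly. Their poses are not given: they have to be found in the camera images.
- housing: Steel spring housing screwed to the bench, 118x84x60 mm; at most 35 N on it or its plunger, screw feet 130 mm over all in y. Origin under the lips' centre, at bench level; x = way the keeper slides in. Its channel floor is flat from x=-62 to +56 mm; before the lips (x < -24) it is open from above. Two walls with inward lips stand at x=-12 to +12, ends flared outward back to x=-24.
- channel (a point): Point on the housing's channel floor midway between the lips, 45 mm above the bench; axes as the housing. Inner wall faces at y=+-31.5 mm, lip undersides 9.5 mm and lip tops 14.5 mm above the floor, lip inner edges at y=+-20 mm (open between). The plunger stands in a slot on y=0, anywhere from x=-10 to +10 mm: where is not measured and must be felt.
- keeper_grip (a point): Pinch point on the upright tab of the loose keeper (steel plate, 6 mm thick, about 85 to 170 g), fingers closing along its y; 38 mm above the plate's underside, which rests on the bench at first. x = toward the plate's long end. Tab 20 mm long (x), 10 mm thick (y), its top 12 mm above this point. To pass over the lips, grip with fingertips 17 mm or more above the underside.
- keeper_hole (a point): Centre of the keeper's square 11 mm through hole, at the plate's underside, 17 mm behind the tab point; axes as the tab point. Plate x=-14 to +49 mm, 36 mm wide, with two ears x=-12 to +12, 60 mm over both. To lay it down, put this point 28 to 34 mm before the lips' centre, so that ears clear the lips and the long end covers the plunger. Play under the lips: 3.5 mm in height, 1.5 mm each side.
- plunger (a joint): How far the 16 mm plunger rod is pushed in (m). 0: nose (8 mm wide, 5 mm high) 16 mm above the floor, spring 5 N; 0.016: flush, 8 N. Nose under solid plate: 0.016 with the plate on the floor, 0.0125 with it up against the lips. Nose in the hole, its shoulder on the plate: 0.011 on the floor, 0.0075 against the lips; it then blocks further sliding.
- nut: bystander: plain hexagon nut, 24x27x13 mm, origin at its underside
- tape: bystander: roll of black tape, 62 mm wide, 19 mm high, origin at its underside
- bearing: bystander: steel ball bearing, 53 mm wide, 15 mm high, origin at its underside
- bowl: bystander: open white cup, 114 mm wide, 45 mm high, origin at its underside
- screwdriver: bystander: screwdriver lying flat, 196 mm long along its x, 29 mm high, origin at its underside

How it is judged:
On the way:
1. the keeper, still before the lips, holds the plunger pushed in (value of joint plunger above 0.012 m and x of keeper_grip in the frame of housing below 0.002 m and z of keeper_grip in the frame of housing below 0.09 m), for 0.1 s.
At the end, for the whole second after the job is handed in: The keeper lies flat and straight (each within 0.12 rad) under both lips, within 4 mm of the middle line, its tab point 82 to 89 mm above the bench and 4 to 30 mm ahead of the lips' centre; the plunger is trapped with its nose in the hole (joint 5.5 to 10 mm) (value of joint plunger between 0.0055 and 0.01 m and x of keeper_grip in the frame of housing between 0.004 and 0.03 m and y of keeper_grip in the frame of housing between -0.004 and 0.004 m and z of keeper_grip in the frame of housing between 0.082 and 0.089 m and angle between keeper_grip's own z axis and vertical below 0.12 rad and angle between the x axis of keeper_grip and the x axis of housing, either way round below 0.12 rad); the robot touches nothing.
It fails at once if the housing or its plunger is loaded with more than 35 N (contact force between housing and anything else above 35 N).
It fails at once if a bystander (nut, tape, bearing, cup or screwdriver) is moved by more than 30 mm (distance of any of nut, tape, bearing, bowl, screwdriver from where it was at the start of the episode above 0.03 m).
It also fails if it takes over 45 s, if anything falls off the work surface, if the arm or the gripper's body presses on something with over 40 N, if the wrist force passes 120 N, or if a joint passes its speed limit or range.

### The arm

A 6-joint arm with a two-finger parallel gripper is mounted at the origin on a cart in front of the work surface, level with it; the furniture and walls round the work are solid. World frame = base frame: x ahead of the robot, y to its left, z up, the work surface at z = 0. Lengths are in m, angles in rad, forces in N, time in s.
With the tool pointing down it reaches from about 0.425 to 0.95 m from the base axis. Payload 3.5 kg.
Tool frame: the origin (TCP) lies midway between the tips of the shut fingers; the grasp point (between the pads) lies 19 mm behind it (ctrl.pinch_z is the distance from the TCP to the grasp point, in m); z points along the fingers, y is the line along which they close (so a half turn about z gives the same grasp; the last joint's range is limited). The gripper opens to 85 mm and grips with 20 to 120 N. Pads are 22 mm wide; open, the fingers measure 114 mm over their backs; the gripper's body (76 mm by 85 mm) begins 54 mm behind the grasp point. The pads swing forward as they close: fully open they stand 13 mm farther back than shut.
Start: joints at [-0.15, 0.286, 1.577, -0, 1.279, -0.15], TCP at [0.675, 0, 0.231] pointing down, gripper open.
Joint ranges: [-2.77, 2.77], [-0.9, 2.22], [0.21, 2.48], [-1.53, 4.67], [0.24, 2.81], [-2.84, 2.84]. Speed limits (rad/s): [2.79, 2.79, 3.14, 3.14, 3.14, 3.14].

### API

Orientations are given as a unit quaternion [x, y, z, w].
In Python, from plant import get_state, viewer, sign_off, ctrl gives the robot as it stands. The module is installed in compiled form; this text tells all that it offers.
- The arm moves only by the shell command python3 -m handwheel 'ROWS' [FORCE]. ROWS is JSON, a list that holds one entry, the list of rows, each a list of 5 numbers: the finger opening in m, from 0 to 0.0854, then the shift along the tool's x, y, z in m, then the turn about the tool's z in degrees. In form: [[[claw, x, y, z, spin], ...]]. A call has 1 to 12 rows; each row shifts and turns the commanded pose from where the row before left it, along the tool's axes as they then stand; what a row does not reach is not made up. A row lasts 1/12 s, in which the tool goes at most 41.7 mm and 7.16 degrees, less where a joint would pass 70% of its speed; a pose out of reach is approached as far as the arm can. A call is refused whole if a number of a shift passes 0.0417 or a number of a turn 7.16, either way. A call with a gripper value outside its range is refused whole. The fingers move at their own pace and stop on an object; FORCE is the grip in N (left out, the last holds). Time passes only in rows, so rows that do not move let the fingers close. It gives the time, the measured TCP pose, the force, the opening and the grip force at its end, in the units of the state.
- get_state(): the state, without advancing time (a new reading comes with each control period).
- viewer.read_camera(name): name is "scene" or "side" or "wrist"; returns the picture (400x640x3 uint8, blue, green, red); there is no depth.
- viewer.camera_params(name): a dict with "fov_y" (degrees; the focal length in pixels is half the picture's height over the tangent of half this angle, whatever the lens; pixels are square), "cx", "cy" (the principal point, pixels), "xyz" and "attitude" of the camera in the world; the wrist camera has in their place "hand_eye" (4x4, takes a point from camera to tool coordinates, whose origin is the TCP and whose axes are the flange's). Camera axes: x right, y up, looking along -z (the intrinsics and any distortion apply to the point x, -y, -z); pixel columns grow to the right and rows downward; lengths in m; the calibration is good to about 2 mm. A picture is of the moment at which its call begins: read the wrist's pose just before it. camera_params takes no time and is no camera call.
- sign_off(): hands the job in; it is judged then, once.
Trained networks look in the newest picture that a camera, given by its name, has taken for a name from the list of things; names that differ only in an ending like _2 or _b are one class to them, and where a whole thing is asked for, a point or a joint stands for the part that bears it (a point fixed in the world has none). Each returns a list of dicts, best first, with "confidence" (0 to 1); they miss things now and then, are a little off and sometimes report something else, mostly with a low value. They report only what shows in the picture. A call takes as long as a camera call.
- viewer.look_for(camera, name): "extent" ([left, top, width, height] as shares, 0 to 1, of the picture: columns of its width, rows of its height, round what is visible of it).
- viewer.outline_of(camera, name): "mask" (400x640 bool, what is visible of it) and "extent" ([left, top, width, height] as shares, 0 to 1, of the picture: columns of its width, rows of its height, round what is visible of it).
- viewer.pinpoint(camera, name): "xy" ([column, row] as shares, 0 to 1, of the picture: columns of its width, rows of its height: a listed point, or the origin of a listed thing).
The state is a dict: "time": time; "qpos": joint angles; "dq": joint speeds; "joint_efforts": joint torques, N m; "eef_pos": TCP position; "tcp_rot": TCP orientation; "contact_force": force on the tool from outside, world axes, zero at the start; "wrist_torque": the same for the moment, N m; "opening": opening from 0.0 (shut) to 1.0 (fully open); "finger_force": force on a finger pad.
Only numpy, scipy, OpenCV 4.12 (cv2) and the standard library are available. Lean on these libraries where they do the work, as an engineer would, in place of code of your own. Each camera call takes 0.05 s, during which the arm holds its last target. There are 200 camera calls.

## Working session

There is one attempt and no reset: what is moved stays moved. The work goes in short steps, Python scripts to look and compute and a shell command to move; the robot and the scene stay as the last step left them, time stands still between calls to the robot, and variables do not carry over. Pictures are saved under pics/ and viewed, at most 10 in all, crops included, and the job is handed in when it is done.

```bash
mkdir -p pics
cat > h.py <<'E'
import numpy as np, cv2
from scipy.spatial.transform import Rotation as R
from plant import get_state, viewer, sign_off, ctrl
def cam(name):
    p=viewer.camera_params(name); f=200/np.tan(np.radians(p["fov_y"])/2)
    if "hand_eye" in p:
        s=get_state(); T=np.eye(4); T[:3,:3]=R.from_quat(s["tcp_rot"]).as_matrix(); T[:3,3]=s["eef_pos"]
        M=T@np.array(p["hand_eye"])
    else:
        M=np.eye(4); M[:3,3]=p["xyz"]; a=np.array(p["attitude"]); M[:3,:3]=R.from_quat(a).as_matrix() if a.size==4 else (a if a.size==9 else R.from_euler('xyz',a).as_matrix())
    return M,f,p["cx"],p["cy"],p
def ray(C,uv):
    M,f,cx,cy,_=C
    d=M[:3,:3]@np.array([(uv[0]-cx)/f,-(uv[1]-cy)/f,-1]); return M[:3,3],d/np.linalg.norm(d)
def atz(C,uv,z):
    o,d=ray(C,uv); return o+d*(z-o[2])/d[2]
def proj(C,P):
    M,f,cx,cy,_=C; q=M[:3,:3].T@(np.array(P)-M[:3,3]); return np.array([cx+f*q[0]/-q[2],cy-f*q[1]/-q[2]])
def tri(rs):
    A=sum(np.eye(3)-np.outer(d,d) for o,d in rs); b=sum((np.eye(3)-np.outer(d,d))@o for o,d in rs); return np.linalg.solve(A,b)
E
python3 - <<'E'
from h import *
s=get_state(); print(s)
for c in ["scene","side","wrist"]:
    C=cam(c); print(c,C[4])
    im=viewer.read_camera(c); cv2.imwrite(f"pics/{c}0.png",im)
    for n in ["housing","channel","keeper_grip","keeper_hole","nut","tape","bearing","bowl","screwdriver"]:
        r=viewer.pinpoint(c,n)
        print(c,n,[(np.round(np.array(q["xy"])*[640,400],1).tolist(),round(q["confidence"],2)) for q in r[:2]])
E
```

```text
{'time': 0.0, 'qpos': array([-1.50017506e-01,  2.87165040e-01,  1.57816261e+00, -1.52966254e-05,
        1.27860997e+00, -1.49978146e-01]), 'dq': array([ 7.31401259e-05,  1.33192190e-03,  6.41539556e-04,  1.22662605e-03,
       -7.25978864e-04,  4.06305349e-04]), 'joint_efforts': array([-1.79628755e-04, -4.05981302e+01, -2.92628127e+01, -1.54224781e-04,
        5.81841552e-03,  3.74769741e-06]), 'eef_pos': array([6.74346278e-01, 1.12894985e-04, 2.29955394e-01]), 'tcp_rot': array([ 7.07118647e-01,  7.07093943e-01, -7.01758497e-04, -9.39305591e-04]), 'contact_force': array([-0.76389011,  0.70175365,  0.25489657]), 'wrist_torque': array([ 0.03552417, -0.03993599, -0.02986478]), 'finger_force': 0.0, 'opening': 1.0017155126421404}
scene {'fov_y': 47.84183773183643, 'cx': 318.8759394361405, 'cy': 192.2027613048007, 'xyz': array([-0.08235002, -0.46574267,  0.50955965]), 'attitude': array([ 0.43081316, -0.23971891, -0.44029652,  0.75038247])}
scene housing [([282.9, 209.1], 0.82), ([192.0, 239.1], 0.64)]
scene channel [([281.9, 189.1], 0.68)]
scene keeper_grip [([409.9, 236.2], 0.74)]
scene 
[... 945 characters left out ...]
,  3.04248749e-01,
         7.76731745e-02],
       [ 9.99999110e-01,  2.35924753e-04,  1.31327821e-03,
        -1.54023220e-04],
       [ 1.17923905e-03,  3.04249298e-01, -9.52591714e-01,
        -1.42350444e-01],
       [ 0.00000000e+00,  0.00000000e+00,  0.00000000e+00,
         1.00000000e+00]])}
wrist housing [([226.6, 181.6], 0.72)]
wrist channel [([212.5, 188.9], 0.93), ([228.0, 181.6], 0.21)]
wrist keeper_grip [([225.5, 180.7], 0.61)]
wrist keeper_hole [([223.3, 349.1], 0.78)]
wrist nut [([128.4, 258.4], 0.84), ([220.0, 347.4], 0.68)]
wrist tape [([308.1, 274.4], 0.59)]
wrist bearing [([85.6, 100.9], 0.91)]
wrist bowl [([348.1, 152.0], 0.9)]
wrist screwdriver [([313.6, 352.9], 0.69)]
```

View pics/wrist0.png

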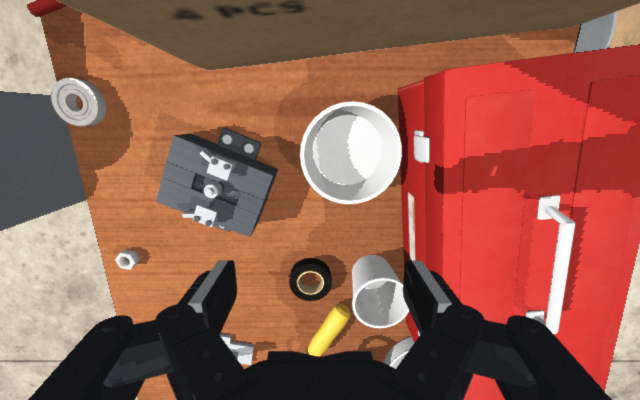

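View pics/scene0.png

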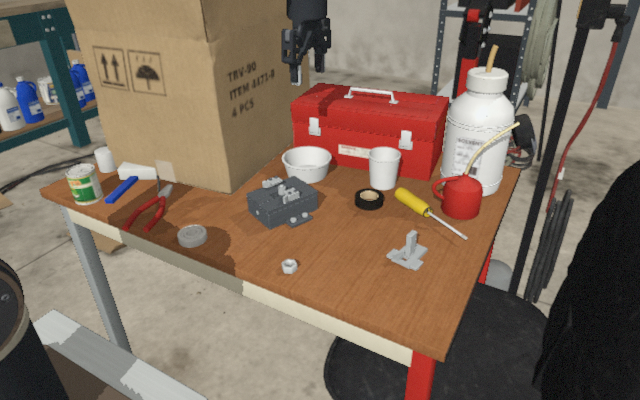

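Run:
```python
from h import *
S=cam("scene");D=cam("side");W=cam("wrist")
pts={"channel":([281.9,189.1],[288,234.8],[212.5,188.9]),"housing":([282.9,209.1],[292,254.7],[226.6,181.6]),
"grip":([409.9,236.2],[366.1,175.7],None),"hole":([400.2,260.8],[371.3,193.6],[223.3,349.1]),
"tape":([370.6,202.2],[281.3,207.3],[308.1,274.4]),"bearing":([191,241.1],[352.9,323.7],[85.6,100.9]),
"bowl":([306.8,173.5],None,[348.1,152]),"nut":([291.1,268.9],None,[128.4,258.4]),"screwdriver":([433.2,218.7],[311.4,181.5],[313.6,352.9])}
for n,v in pts.items():
    cs=[(c,u) for c,u in zip((S,D,W),v) if u]
    P=tri([ray(c,u) for c,u in cs]); print(n,P.round(4),[(proj(c,P)-u).round(1).tolist() for c,u in cs],[atz(c,u,0.045 if n=='channel' else .038 if n=='grip' else 0)[:2].round(4).tolist() for c,u in cs])
```

```text
channel [ 0.5536 -0.0032  0.0507] [[-0.7, -0.3], [1.0, -0.1], [2.0, 0.2]] [[0.5612, 0.0005], [0.5594, -0.0091], [0.5492, -0.0045]]
housing [ 0.5519 -0.0059  0.0047] [[0.3, -0.4], [-0.6, 0.9], [-1.0, 0.9]] [[0.5563, -0.0019], [0.5558, -0.0141], [0.5517, -0.0058]]
grip [ 0.531  -0.2829  0.0449] [[-0.2, 0.3], [-0.1, -0.2]] [[0.5411, -0.2801], [0.5354, -0.2944]]
hole [ 0.5164 -0.2784  0.0028] [[2.1, -1.1], [-1.0, 1.3], [-2.5, -0.0]] [[0.5152, -0.2751], [0.5187, -0.2896], [0.5193, -0.2811]]
tape [ 6.615e-01 -1.481e-01 -6.000e-04] [[-2.2, 0.9], [0.8, -0.4], [2.7, 1.8]] [[0.6662, -0.1509], [0.6616, -0.1452], [0.6576, -0.1447]]
bearing [ 0.3868  0.0922 -0.0013] [[0.6, -1.0], [-0.7, 2.2], [-1.4, 1.9]] [[0.3827, 0.0896], [0.3873, 0.0888], [0.3901, 0.0944]]
bowl [0.7108 0.0331 0.0009] [[0.1, -0.0], [-0.1, -0.2]] [[0.7119, 0.0341], [0.711, 0.0328]]
nut [ 0.4023 -0.1191  0.0025] [[-1.3, 0.1], [1.2, 1.1]] [[0.4061, -0.1192], [0.3991, -0.1186]]
screwdriver [ 0.6661 -0.2855 -0.0007] [[-0.4, 0.8], [0.6, -1.7], [0.9, -1.9]] [[0.6683, -0.2855], [0.6626, -0.2763], [0.6647, -0.2887]]
```

The wrist view shows the housing at about (215,185), its x axis running right and slightly down, with the flares on the left. The keeper is mostly hidden under the left finger near (235,348). The scene view shows the keeper with its tab up at (410,245), the nut at (290,267) and the screwdriver at (430,215). Next I go closer over the housing.

```bash
python3 -m handwheel '[[[0.085,0,-0.03,0.015,0],[0.085,0,-0.03,0.015,0],[0.085,0,-0.03,0.015,0],[0.085,0,-0.03,0.015,0],[0.085,0,0,0,0],[0.085,0,0,0,0]]]' 30
python3 - <<'E'
from h import *
W=cam("wrist"); im=viewer.read_camera("wrist"); cv2.imwrite("pics/w1.png",im)
r=viewer.pinpoint("wrist","channel"); print([(np.array(q["xy"])*[640,400],atz(W,np.array(q["xy"])*[640,400],.045),q["confidence"]) for q in r])
r=viewer.pinpoint("wrist","housing"); print([(np.array(q["xy"])*[640,400],atz(W,np.array(q["xy"])*[640,400],0),q["confidence"]) for q in r])
c=im[90:330,160:480]; cv2.imwrite("pics/w1c.png",cv2.resize(c,None,fx=2.5,fy=2.5,interpolation=cv2.INTER_CUBIC))
E
```

```text
time: 2.0
eef_pos: [0.5524, 0.0005, 0.1692]
tcp_rot: [0.707, 0.707, -0.001, -0.002]
contact_force: [-0.1, 0.2, 1.6]
opening: 0.995
finger_force: 0.0
[(array([316.288, 203.68 ]), array([ 0.54828711, -0.00310425,  0.045     ]), 0.66)]
[(array([319.104, 194.2  ]), array([ 0.55071358, -0.00574013,  0.        ]), 0.71)]
```

View pics/w1c.png

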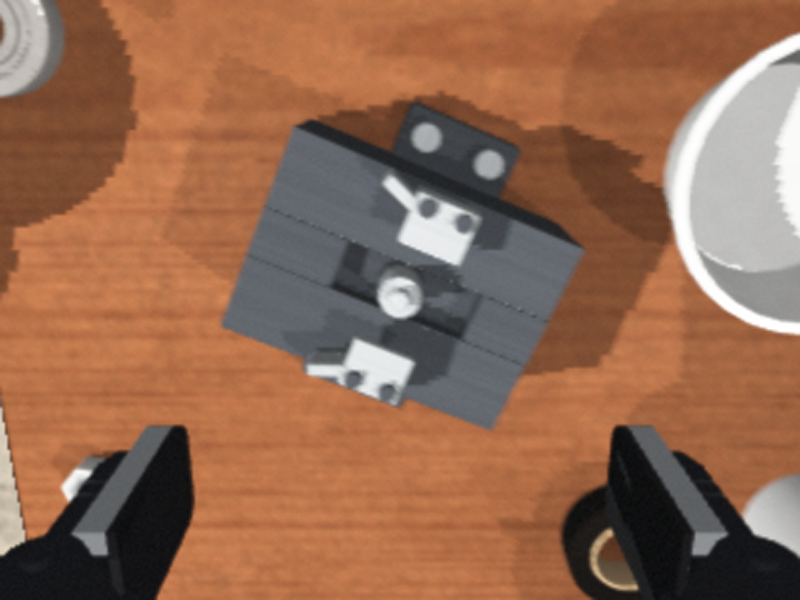

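```bash
cat > fit.py <<'E'
from h import *
from scipy.optimize import least_squares
W=cam("wrist")
px=np.array([(222,325),(492,430),(580,250),(297,133),(398,240),(462,263),(357,338),(415,360)])/2.5+[160,90]
loc=np.array([(-62,-42,45),(56,-42,45),(56,42,45),(-62,42,45),(-12,20,59.5),(12,20,59.5),(-12,-20,59.5),(12,-20,59.5)])/1e3
def w(p,l): c,s=np.cos(p[2]),np.sin(p[2]); return np.array([p[0]+c*l[0]-s*l[1],p[1]+s*l[0]+c*l[1],l[2]])
f=lambda p:np.concatenate([proj(W,w(p,l))-q for l,q in zip(loc,px)])
r=least_squares(f,[.55,-.003,-.35],loss="soft_l1"); print(r.x,np.degrees(r.x[2]),f(r.x).reshape(-1,2).round(1).tolist())
P=atz(W,np.array([400,293])/2.5+[160,90],.061)
c,s=np.cos(r.x[2]),np.sin(r.x[2]); d=P[:2]-r.x[:2]; print("plunger local",c*d[0]+s*d[1],-s*d[0]+c*d[1])
E
python3 fit.py
# move over keeper
python3 -m handwheel '[[[0.085,-0.04,0,-0.01,0],[0.085,-0.04,0,-0.01,0],[0.085,-0.04,0,0,0],[0.085,-0.04,-0.01,0,0],[0.085,-0.04,-0.01,0,0],[0.085,0,0,0,0],[0.085,0,0,0,0]]]'
python3 - <<'E'
from h import *
W=cam("wrist"); im=viewer.read_camera("wrist"); cv2.imwrite("pics/w2.png",im)
for n,z in (("keeper_grip",.038),("keeper_hole",0)):
    r=viewer.pinpoint("wrist",n); print(n,[(np.array(q["xy"])*[640,400],atz(W,np.array(q["xy"])*[640,400],z),q["confidence"]) for q in r])
c=im[90:330,160:480]; cv2.imwrite("pics/w2c.png",cv2.resize(c,None,fx=2.5,fy=2.5,interpolation=cv2.INTER_CUBIC))
E
```

```text
[ 0.56034185 -0.00820891 -0.40052184] -22.948211265717944 [[0.2, 0.4], [-0.6, -0.5], [1.2, -0.3], [-0.4, -2.1], [0.2, 1.1], [-1.3, 1.7], [0.2, -0.3], [0.3, -0.0]]
plunger local -0.004220883289019407 0.002911782535761586
time: 2.73
eef_pos: [0.5362, -0.203, 0.1929]
tcp_rot: [0.709, 0.706, 0.001, 0.002]
contact_force: [0.2, 0.7, 0.9]
opening: 0.996
finger_force: 0.0
keeper_grip [(array([319.872, 257.8  ]), array([ 0.53623194, -0.28101392,  0.038     ]), 0.93)]
keeper_hole [(array([307.072, 244.08 ]), array([ 0.52009242, -0.28147241,  0.        ]), 0.6)]
```

View pics/w2c.png

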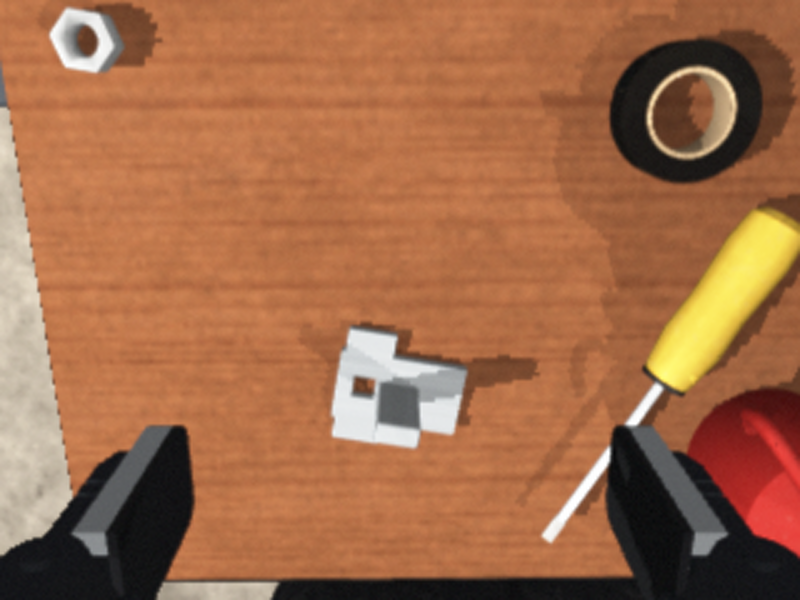

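The first view shows the housing with its lips around crop (408,300) and the plunger at (400,293). In the second the keeper lies with its hole at crop (363,386), tab base at (400,388) and long end to the right, yaw about -9°. The state readings look noisy, so I check that and fit both poses.

```bash
cat > fit2.py <<'E'
from h import *
from scipy.optimize import least_squares
S=[]
for i in range(6):
    s=get_state(); S.append(np.r_[s["eef_pos"],s["tcp_rot"],s["contact_force"]]); viewer.read_camera("wrist")
S=np.array(S); print(S.mean(0).round(4),S.std(0).round(4))
p=viewer.camera_params("wrist")
def camat(pos,yawq=(0.7071068,0.7071068,0,0)):
    T=np.eye(4);T[:3,:3]=R.from_quat(yawq).as_matrix();T[:3,3]=pos
    return (T@np.array(p["hand_eye"]),200/np.tan(np.radians(p["fov_y"])/2),p["cx"],p["cy"],p)
def w(p,l): c,s=np.cos(p[2]),np.sin(p[2]); return np.array([p[0]+c*l[0]-s*l[1],p[1]+s*l[0]+c*l[1],l[2]])
def fit(C,px,loc,x0,dst=False):
    f=lambda q:np.concatenate([proj(C,w(q,l))-u for l,u in zip(loc,px)])
    r=least_squares(f,x0,loss="soft_l1"); print(r.x.round(4),np.degrees(r.x[2]).round(2),f(r.x).reshape(-1,2).round(1).tolist()); return r.x
C1=camat([.555,0,.171])
px=np.array([(222,325),(492,430),(580,250),(297,133),(398,240),(462,263),(357,338),(415,360)])/2.5+[160,90]
loc=np.array([(-62,-42,45),(56,-42,45),(56,42,45),(-62,42,45),(-12,20,59.5),(12,20,59.5),(-12,-20,59.5),(12,-20,59.5)])/1e3
h=fit(C1,px,loc,[.55,-.003,-.35]); h2=fit(C1,px[4:],loc[4:],h)
P=atz(C1,np.array([400,293])/2.5+[160,90],.061); print(P, R.from_euler('z',-h[2]).apply(P-[h[0],h[1],0]))
C2=camat([.535,-.2,.191]); C3=camat(S[:,:3].mean(0),S[:,3:7].mean(0))
kp=np.array([(350,328),(397,335),(333,437),(466,367),(455,432),(363,386),(420,430),(376,443),(418,447)])/2.5+[160,90]
kl=np.array([(-12,30,6),(12,30,6),(-12,-30,6),(49,18,6),(49,-18,6),(0,0,6),(27,5,50),(7,-5,50),(27,-5,50)])/1e3
for C in (C2,C3):
    k=fit(C,kp,kl,[.52,-.28,-.15]); print("grip",w(k,[.017,0,.038]))
E
python3 fit2.py
```

```text
[ 5.357e-01 -1.989e-01  1.916e-01  7.065e-01  7.078e-01  2.000e-04
  2.000e-04 -2.721e-01 -2.111e-01  2.306e-01] [2.000e-04 3.000e-04 2.000e-04 1.000e-04 1.000e-04 1.000e-04 2.000e-04
 3.498e-01 5.471e-01 4.252e-01]
[ 0.5578 -0.0069 -0.4012] -22.99 [[-0.2, 0.3], [-0.2, -0.0], [2.0, -0.4], [-0.5, -2.9], [0.3, 0.7], [-1.0, 1.5], [0.1, -0.3], [0.4, 0.1]]
[ 0.5578 -0.0064 -0.3946] -22.61 [[0.1, 0.2], [-1.1, 0.9], [0.2, -0.7], [0.5, -0.4]]
[ 0.55501192 -0.00269991  0.061     ] [-0.00422306  0.00278107  0.061     ]
[ 0.5172 -0.2756 -0.1506] -8.63 [[-0.9, -0.2], [-0.1, -0.2], [-0.2, 0.1], [0.6, 0.3], [-0.0, 0.2], [0.4, 0.4], [0.8, -0.7], [-1.0, -0.3], [0.1, 0.5]]
grip [ 0.53397933 -0.27814514  0.038     ]
[ 0.5181 -0.2748 -0.149 ] -8.54 [[-0.9, -0.1], [-0.1, -0.1], [-0.1, 0.0], [0.6, 0.3], [-0.1, 0.1], [0.4, 0.4], [0.8, -0.7], [-1.0, -0.4], [0.1, 0.5]]
grip [ 0.53489329 -0.27736806  0.038     ]
```

```bash
python3 -m handwheel '[[[0.06,-0.0394,-0.0006,0,7.05],[0.06,-0.039,0.004,0,7.05],[0.06,0,0,0,7.05],[0.06,0,0,0,7.05],[0.06,0,0,0,7.05],[0.06,0,0,0,7.05],[0.06,0,0,0,7.05],[0.06,0,0,0,7.05],[0.06,0,0,0,7.05],[0.06,0,0,0,7.05],[0.06,0,0,0,7.05],[0.06,0,0,0,7.05]]]' && python3 -m handwheel '[[[0.06,0,0,0.03,7.05],[0.06,0,0,0.03,7.05],[0.06,0,0,0,0],[0.06,0,0,0,0]]]'
cat > look.py <<'E'
from h import *
import sys
viewer.read_camera("scene"); 
a=[]
for i in range(3): s=get_state(); a.append(np.r_[s["eef_pos"],R.from_quat(s["tcp_rot"]).as_matrix()[:2,0],R.from_quat(s["tcp_rot"]).as_matrix()[:2,2],s["contact_force"]]); viewer.read_camera("scene")
m=np.mean(a,0); print("eef",m[:3].round(4),"heading",np.degrees(np.arctan2(m[4],m[3])).round(2),"tilt",m[5:7].round(4),"F",m[7:].round(2))
E
python3 look.py
python3 - <<'E'
from h import *
W=cam("wrist"); im=viewer.read_camera("wrist"); cv2.imwrite("pics/w3.png",im)
for n,z in (("keeper_grip",.038),("keeper_hole",0)):
    r=viewer.pinpoint("wrist",n); print(n,[(np.array(q["xy"])*[640,400],atz(W,np.array(q["xy"])*[640,400],z),q["confidence"]) for q in r])
E
```

```text
time: 4.18
eef_pos: [0.5337, -0.2781, 0.1913]
tcp_rot: [0.999, 0.044, -0.0, -0.0]
contact_force: [0.7, 0.9, 0.2]
opening: 0.702
finger_force: 0.0
time: 4.52
eef_pos: [0.5324, -0.2773, 0.1294]
tcp_rot: [0.997, -0.074, -0.002, -0.001]
contact_force: [-0.1, -0.6, 1.5]
opening: 0.703
finger_force: 0.0
eef [ 0.5343 -0.2788  0.1328] heading -8.54 tilt [ 0.0015 -0.0011] F [ 0.18 -0.66  0.21]
keeper_grip [(array([323.776, 207.68 ]), array([ 0.5357369 , -0.28372204,  0.038     ]), 0.97)]
keeper_hole [(array([322.112, 213.08 ]), array([ 0.51831546, -0.28010888,  0.        ]), 0.82)]
```

View pics/w3.png

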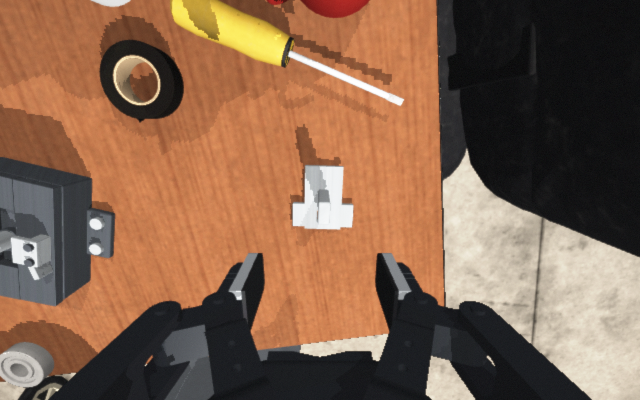

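The keeper is squarely between the fingers (ears at cols 293–353, row 213) and sits about 3 px to the right of the finger midline. I shift, descend and grip.

```bash
python3 -m handwheel '[[[0.06,0.001,0.0035,0.028,0],[0.06,0,0,0.028,0],[0.06,0,0,0.028,0],[0.06,0,0,0.0145,0],[0.06,0,0,0.0135,0],[0.06,0,0,0,0],[0.06,0,0,0,0]]]' 80 && python3 look.py && python3 -m handwheel '[[[0,0,0,0,0],[0,0,0,0,0],[0,0,0,0,0],[0,0,0,0,0],[0,0,0,0,0],[0,0,0,0,0]]]' 80; python3 look.py
```

```text
time: 5.45
eef_pos: [0.5342, -0.2823, 0.0194]
tcp_rot: [0.997, -0.076, -0.0, -0.0]
contact_force: [-0.1, -0.7, 0.1]
opening: 0.697
finger_force: 0.0
eef [ 0.5351 -0.283   0.0209] heading -8.69 tilt [ 0.0023 -0.0017] F [ 0.45 -0.1   0.3 ]
time: 6.15
eef_pos: [0.5343, -0.2824, 0.0197]
tcp_rot: [0.997, -0.076, 0.0, 0.0]
contact_force: [-0.7, -0.2, 3.3]
opening: 0.1
finger_force: 78.4
eef [ 0.5343 -0.2824  0.0197] heading -8.7 tilt [ 0.0004 -0.0004] F [-0.17 -0.08  2.7 ]
```

```bash
python3 -m handwheel '[[[0,0,0,-0.02,0],[0,0,0,-0.035,7.15],[0,0,0,-0.04,7.15],[0,0,0,-0.04,0],[0,-0.0183,-0.0328,-0.005,0],[0,-0.0183,-0.0328,0,0],[0,-0.0183,-0.0328,0,0],[0,-0.0183,-0.0328,0,0],[0,-0.0183,-0.0328,0,0],[0,-0.0183,-0.0328,0,0],[0,-0.0183,-0.0328,0,0],[0,-0.0183,-0.0328,0,0]]]' && python3 -m handwheel '[[[0,0,0,0,0],[0,0,0,0,0],[0,0,0,0,0]]]'
python3 look.py
python3 - <<'E'
from h import *
W=cam("wrist"); im=viewer.read_camera("wrist"); cv2.imwrite("pics/w4.png",im); np.save("W4.npy",W[0])
for n in ("keeper_grip","keeper_hole","channel","housing"):
    r=viewer.pinpoint("wrist",n); print(n,[(np.array(q["xy"])*[640,400],atz(W,np.array(q["xy"])*[640,400],.045),q["confidence"]) for q in r])
c=im[50:290,160:480]; cv2.imwrite("pics/w4c.png",cv2.resize(c,None,fx=2.5,fy=2.5,interpolation=cv2.INTER_CUBIC))
E
```

```text
time: 7.35
eef_pos: [0.5006, 0.0184, 0.1585]
tcp_rot: [0.98, -0.2, -0.001, -0.0]
contact_force: [-0.6, -0.2, -2.3]
opening: 0.105
finger_force: 78.1
time: 7.6
eef_pos: [0.5015, 0.0165, 0.1588]
tcp_rot: [0.98, -0.199, -0.0, 0.0]
contact_force: [0.5, -0.6, -1.4]
opening: 0.108
finger_force: 78.3
eef [0.5018 0.0156 0.1591] heading -23.07 tilt [-0.0004 -0.0002] F [-0.12 -0.44 -1.13]
keeper_grip [(array([320.32, 278.2 ]), array([0.42832616, 0.04548312, 0.045     ]), 0.59)]
keeper_hole []
channel []
housing [(array([318.016, 138.4  ]), array([ 0.55598731, -0.0068014 ,  0.045     ]), 0.85)]
```

View pics/w4c.png

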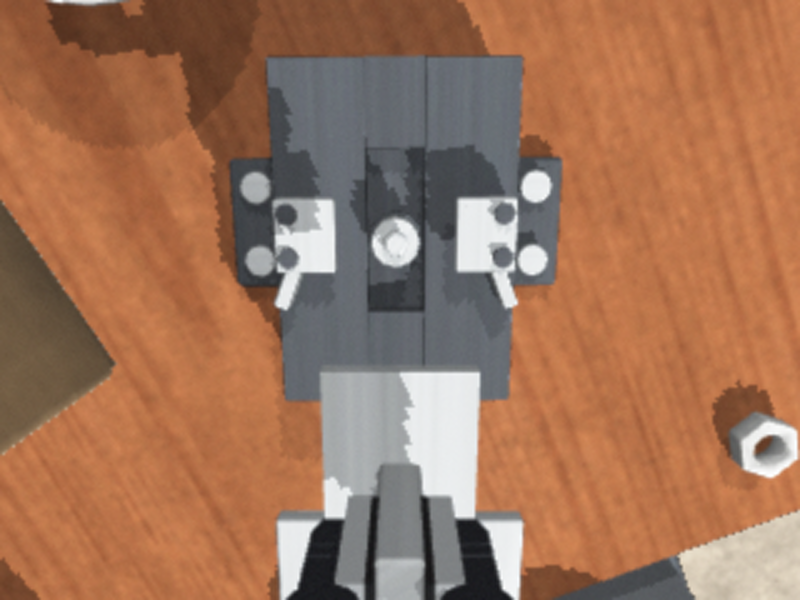

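The picture shows the housing lined up with the tool. The lip corners are at crop (335/457, 199/272), the plunger at (396,241) and the held plate's front edge at (321–480, 372). I fit both poses.

```bash
cat > fit4.py <<'E'
from h import *
from scipy.optimize import least_squares
C=list(cam("wrist")); e=get_state()["eef_pos"]; ez=.1591
def w(p,l): c,s=np.cos(p[2]),np.sin(p[2]); return np.array([p[0]+c*l[0]-s*l[1],p[1]+s*l[0]+c*l[1],l[2]])
def fit(px,loc,x0):
    px=np.array(px)/2.5+[160,50]; loc=np.array(loc)/1e3
    f=lambda q:np.concatenate([proj(C,w(q,l))-u for l,u in zip(loc,px)])
    r=least_squares(f,x0,loss="soft_l1"); print(r.x.round(4),np.degrees(r.x[2]).round(2),f(r.x).reshape(-1,2).round(1).tolist()); return r.x
T=np.eye(4);T[:3,:3]=R.from_euler('z',-23.07,degrees=True).as_matrix()@np.diag([1,-1,-1]);T[:3,3]=[.5018,.0156,.1591]
C[0]=T@np.array(C[4]["hand_eye"])
lp=[(335,199),(335,272),(457,199),(457,272)]; ll=[(12,20,59.5),(-12,20,59.5),(12,-20,59.5),(-12,-20,59.5)]
bp=[(268,57),(522,57),(285,400),(509,400)]; bl=[(56,42,45),(56,-42,45),(-62,42,45),(-62,-42,45)]
h=fit(lp+bp,ll+bl,[.557,-.007,-.4]); hl=fit(lp,ll,h); fit(bp,bl,h)
P=atz(C,np.array([396,241])/2.5+[160,50],.061); L=R.from_euler('z',-h[2])
print("plunger",L.apply(P-[h[0],h[1],0]))
z=1e3*(ez-.0197+.006)
k=fit([(321,372),(480,372),(278,513),(522,513)],[(49,18,z),(49,-18,z),(12,30,z),(12,-30,z)],[.49,.02,-.4])
for n,q in(("tcp",[.5018,.0156,0]),("hole",[k[0],k[1],0])): print(n,L.apply(np.array(q)-[h[0],h[1],0])*1e3)
E
python3 fit4.py
```

```text
[ 0.5522 -0.0053 -0.4009] -22.97 [[-0.3, -0.2], [0.5, 0.4], [0.3, -0.3], [-0.4, 0.3], [-0.8, -0.3], [1.2, -0.6], [-0.2, 0.6], [-0.0, 0.4]]
[ 0.5523 -0.0054 -0.4036] -23.12 [[-0.3, -0.3], [0.4, 0.3], [0.3, -0.3], [-0.4, 0.3]]
[ 0.5522 -0.0053 -0.4005] -22.95 [[-0.8, -0.2], [1.2, -0.5], [-0.2, 0.7], [0.0, 0.4]]
plunger [-1.39505458e-03  1.47659317e-05  6.10000000e-02]
[ 0.4873  0.0212 -0.4049] -23.2 [[-0.3, -1.1], [0.3, -1.0], [-1.2, 1.8], [1.2, 2.0]]
tcp [-54.6033931   -0.38840129   0.        ]
hole [-70.14261435  -0.93716043   0.        ]
```

```bash
python3 -m handwheel '[[[0,0.019,-0.0009,0.016,0],[0,0.019,0,0.016,0],[0,0,0,0.016,0],[0,0,0,0.012,0],[0,0,0,0,0],[0,0,0,0,0],[0,0,0,0,0]]]'
python3 look.py
python3 - <<'E'
from h import *
im=viewer.read_camera("wrist"); cv2.imwrite("pics/w5.png",im)
c=im[50:290,160:480]; cv2.imwrite("pics/w5c.png",cv2.resize(c,None,fx=2.5,fy=2.5,interpolation=cv2.INTER_CUBIC))
E
```

```text
time: 8.63
eef_pos: [0.5373, 0.0026, 0.1]
tcp_rot: [0.98, -0.199, 0.0, -0.0]
contact_force: [-0.5, 0.7, 0.1]
opening: 0.102
finger_force: 78.3
eef [0.5377 0.0026 0.1006] heading -22.99 tilt [ 0.0021 -0.0004] F [-0.02  0.22 -1.57]
```

View pics/w5c.png

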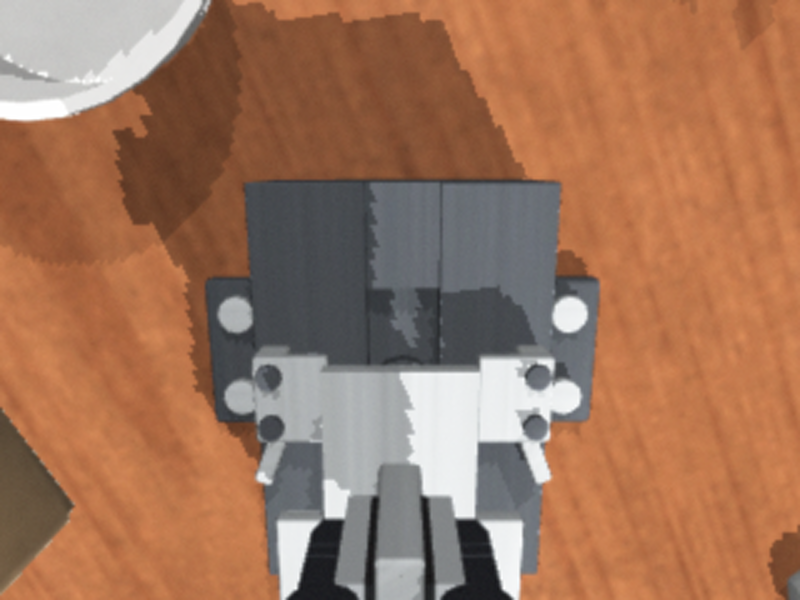

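```bash
python3 -m handwheel '[[[0,0,0.0009,0.008,0],[0,0,0,0.006,0],[0,0,0,0.004,0],[0,0,0,0.004,0],[0,0,0,0.003,0],[0,0,0,0,0],[0,0,0,0,0]]]'
python3 look.py
```

```text
time: 9.47
eef_pos: [0.5365, 0.0018, 0.0745]
tcp_rot: [0.98, -0.199, -0.001, 0.0]
contact_force: [-3.2, 0.3, 4.4]
opening: 0.101
finger_force: 79.1
eef [0.5367 0.0017 0.0747] heading -23.0 tilt [-0.0003  0.    ] F [-3.65  0.57  4.9 ]
```

```bash
python3 -m handwheel '[[[0,0,0,0.002,0],[0,0,0,0.002,0],[0,0,0,0.002,0],[0,0,0,0,0],[0,0,0,0,0]]]'
python3 look.py
```

```text
time: 10.08
eef_pos: [0.5371, 0.0017, 0.0686]
tcp_rot: [0.98, -0.199, 0.0, -0.0]
contact_force: [-3.8, -0.2, 4.9]
opening: 0.104
finger_force: 79.2
eef [0.5371 0.0017 0.0687] heading -23.0 tilt [ 0.0008 -0.0001] F [-3.1   0.92  6.21]
```

Run:
```python
from h import *
im=viewer.read_camera("wrist"); cv2.imwrite("pics/w6.png",im)
c=im[50:290,160:480]; cv2.imwrite("pics/w6c.png",cv2.resize(c,None,fx=2.5,fy=2.5,interpolation=cv2.INTER_CUBIC))
```

```text
(no output)
```

View pics/w6c.png

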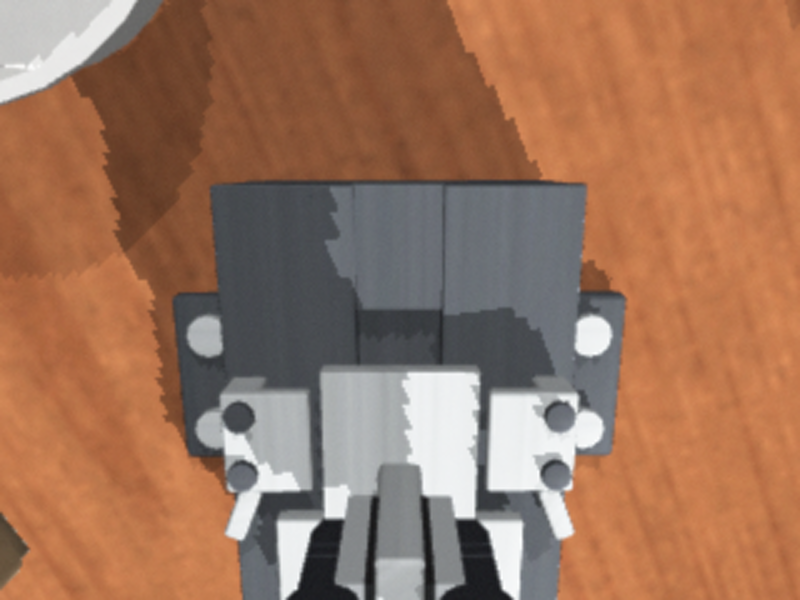

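The picture shows the plate centred between the lips (gaps 310–321 and 480–488) with the ears just before them. I lower it the last 3 mm.

```bash
python3 -m handwheel '[[[0,0,-0.0003,0.0015,0],[0,0,0,0.0013,0],[0,0,0,0,0],[0,0,0,0,0],[0,0,0,0,0]]]'
python3 look.py
```

```text
time: 10.75
eef_pos: [0.5373, 0.0018, 0.066]
tcp_rot: [0.98, -0.199, 0.0, 0.0]
contact_force: [-2.9, 0.4, 5.3]
opening: 0.1
finger_force: 79.3
eef [0.5373 0.0018 0.0661] heading -22.99 tilt [ 0.0008 -0.0005] F [-3.46  0.11  6.08]
```

```bash
cat >> look.py <<'E'
L=R.from_euler('z',22.97,degrees=True)
print("local tcp mm",(L.apply(m[:3]-[.5522,-.0053,0])*1e3).round(2),"Flocal",L.apply(m[7:]).round(2))
E
python3 -m handwheel '[[[0,0.002,0,0,0],[0,0.002,0,0,0],[0,0.002,0,0,0],[0,0.002,0,0,0],[0,0,0,0,0],[0,0,0,0,0]]]'
python3 look.py
```

```text
time: 11.45
eef_pos: [0.5446, -0.0009, 0.066]
tcp_rot: [0.98, -0.199, 0.0, -0.0]
contact_force: [-3.0, 0.8, 7.3]
opening: 0.098
finger_force: 79.3
eef [ 0.5446 -0.0009  0.066 ] heading -23.01 tilt [0.0005 0.0004] F [-3.26  1.02  5.84]
local tcp mm [-8.75  1.04 65.99] Flocal [-3.4  -0.34  5.84]
```

```bash
python3 -m handwheel '[[[0,0.002,0,0,0],[0,0.002,0,0,0],[0,0.002,0,0,0],[0,0,0,0,0],[0,0,0,0,0]]]'
python3 look.py; python3 -m handwheel '[[[0,0.002,0,0,0],[0,0.002,0,0,0],[0,0.002,0,0,0],[0,0,0,0,0],[0,0,0,0,0]]]'
python3 look.py
```

```text
time: 12.07
eef_pos: [0.55, -0.0033, 0.066]
tcp_rot: [0.98, -0.199, 0.0, -0.0]
contact_force: [-3.5, 1.0, 6.0]
opening: 0.103
finger_force: 79.3
eef [ 0.55   -0.0032  0.066 ] heading -23.01 tilt [0.0004 0.0005] F [-3.36  1.32  6.07]
local tcp mm [-2.8   1.07 65.98] Flocal [-3.61 -0.09  6.07]
time: 12.68
eef_pos: [0.5555, -0.0056, 0.0659]
tcp_rot: [0.98, -0.199, -0.0, -0.0]
contact_force: [-3.6, 0.4, 5.5]
opening: 0.108
finger_force: 79.2
eef [ 0.5555 -0.0055  0.066 ] heading -23.01 tilt [0.0002 0.0006] F [-3.65  1.26  5.64]
local tcp mm [ 3.14  1.06 65.96] Flocal [-3.85 -0.27  5.64]
```

```bash
python3 -m handwheel '[[[0,0.002,0,0,0],[0,0.002,0,0,0],[0,0.002,0,0,0],[0,0,0,0,0],[0,0,0,0,0]]]'
python3 look.py; python3 -m handwheel '[[[0,0.001,0,0,0],[0,0.001,0,0,0],[0,0.001,0,0,0],[0,0,0,0,0],[0,0,0,0,0]]]'
python3 look.py
```

```text
time: 13.3
eef_pos: [0.5611, -0.0079, 0.066]
tcp_rot: [0.98, -0.199, 0.0, -0.0]
contact_force: [-2.9, 1.0, 6.2]
opening: 0.106
finger_force: 79.2
eef [ 0.5611 -0.0079  0.066 ] heading -23.01 tilt [0.0004 0.0006] F [-2.93  1.28  5.98]
local tcp mm [ 9.23  1.04 66.01] Flocal [-3.2   0.03  5.98]
time: 13.92
eef_pos: [0.5643, -0.0093, 0.0661]
tcp_rot: [0.98, -0.199, 0.001, -0.0]
contact_force: [-2.3, 1.4, 4.0]
opening: 0.104
finger_force: 79.6
eef [ 0.5643 -0.0093  0.0661] heading -23.01 tilt [0.0018 0.0001] F [-1.79  0.72  4.78]
local tcp mm [12.72  1.05 66.09] Flocal [-1.93 -0.03  4.78]
```

```bash
python3 -m handwheel '[[[0,0.001,0,0,0],[0,0,0,0,0],[0,0,0,0,0]]]'
python3 look.py; python3 -m handwheel '[[[0,0.001,0,0,0],[0,0,0,0,0],[0,0,0,0,0]]]'
python3 look.py
```

```text
time: 14.37
eef_pos: [0.5647, -0.0095, 0.0658]
tcp_rot: [0.98, -0.199, 0.0, -0.0]
contact_force: [-2.3, 2.1, 4.5]
opening: 0.102
finger_force: 79.6
eef [ 0.5647 -0.0095  0.0658] heading -23.01 tilt [0.0004 0.0006] F [-2.38  1.38  5.51]
local tcp mm [13.15  1.04 65.83] Flocal [-2.73  0.34  5.51]
time: 14.82
eef_pos: [0.5654, -0.0098, 0.0657]
tcp_rot: [0.98, -0.199, -0.0, -0.0]
contact_force: [-3.4, 1.6, 4.9]
opening: 0.098
finger_force: 79.6
eef [ 0.5654 -0.0098  0.0657] heading -23.01 tilt [-0.0003  0.0008] F [-3.07  0.93  5.16]
local tcp mm [13.89  1.02 65.71] Flocal [-3.19 -0.34  5.16]
```

```bash
python3 -m handwheel '[[[0,0.001,0,0,0],[0,0,0,0,0],[0,0,0,0,0]]]'
python3 look.py; python3 -m handwheel '[[[0,0.001,0,0,0],[0,0,0,0,0],[0,0,0,0,0]]]'
python3 look.py
```

```text
time: 15.27
eef_pos: [0.5662, -0.0102, 0.0657]
tcp_rot: [0.98, -0.199, -0.0, -0.0]
contact_force: [-2.7, 1.1, 5.2]
opening: 0.101
finger_force: 79.6
eef [ 0.5662 -0.0102  0.0656] heading -23.01 tilt [-0.0005  0.0008] F [-2.16  1.25  5.17]
local tcp mm [14.82  0.98 65.65] Flocal [-2.47  0.31  5.17]
time: 15.72
eef_pos: [0.5671, -0.0106, 0.0656]
tcp_rot: [0.98, -0.199, -0.0, -0.0]
contact_force: [-2.4, 1.1, 4.2]
opening: 0.1
finger_force: 79.6
eef [ 0.5671 -0.0105  0.0657] heading -23.01 tilt [-0.0006  0.0008] F [-3.3   1.02  4.98]
local tcp mm [15.79  1.   65.65] Flocal [-3.44 -0.35  4.98]
```

```bash
for i in 1 2 ; do python3 -m handwheel '[[[0,0.001,0,0,0],[0,0,0,0,0],[0,0,0,0,0]]]' >/dev/null
python3 look.py;done
```

```text
eef [ 0.5675 -0.0107  0.0654] heading -23.01 tilt [-0.002   0.0013] F [-4.37  1.83  4.73]
local tcp mm [16.23  0.98 65.39] Flocal [-4.74 -0.02  4.73]
eef [ 0.5677 -0.0108  0.065 ] heading -23.02 tilt [-0.0042  0.002 ] F [-4.97  2.6   5.71]
local tcp mm [16.39  0.97 65.04] Flocal [-5.59  0.46  5.71]
```

Run:
```python
from h import *
im=viewer.read_camera("side"); r=viewer.pinpoint("side","channel"); print(r[:1])
C=cam("side"); u=proj(C,[.552,-.005,.07]).astype(int); print(u)
a=im[u[1]-45:u[1]+45,u[0]-60:u[0]+60]
b=viewer.read_camera("wrist")[50:290,160:480]
cv2.imwrite("pics/c7.png",np.hstack([cv2.resize(a,(480,360),interpolation=cv2.INTER_CUBIC),cv2.resize(b,(320,360))]))
```

```text
[{'xy': [0.4536, 0.587], 'confidence': 0.74}]
[289 225]
```

View pics/c7.png

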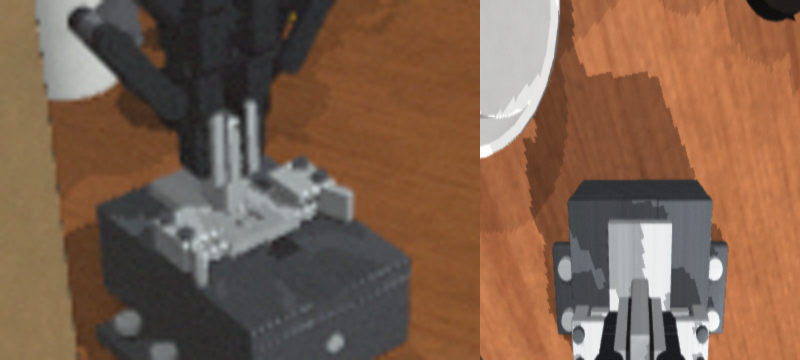

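The side view shows the plate under both lips with the tab between the fingers, and in the wrist view its long end comes out past the lips. Forward travel stopped at 16.4 mm while the force rose, so the nose is blocking. I ease back, let the plate rise to the lips, and check.

```bash
python3 -m handwheel '[[[0,-0.001,0,-0.0005,0],[0,-0.001,0,-0.0005,0],[0,0,0,-0.0005,0],[0,0,0,-0.0005,0],[0,0,0,0,0],[0,0,0,0,0]]]' >/dev/null; python3 look.py
python3 -m handwheel '[[[0,-0.001,0,0,0],[0,-0.001,0,0,0],[0,0,0,0,0],[0,0,0,0,0]]]' >/dev/null; python3 look.py
```

```text
eef [ 0.5674 -0.0107  0.0676] heading -23.01 tilt [0.0003 0.0004] F [-2.09  1.93  5.12]
local tcp mm [16.11  0.92 67.56] Flocal [-2.68  0.96  5.12]
eef [ 0.5669 -0.0106  0.0682] heading -23.01 tilt [ 0.004  -0.0009] F [ 4.07 -0.1   3.74]
local tcp mm [15.58  0.89 68.21] Flocal [3.78 1.5  3.74]
```

Blocked backward as well (+3.8 N at 15.6 mm), so the nose is in the hole. I relax and release.

```bash
python3 -m handwheel '[[[0,0.0012,0,-0.0003,0],[0,0,0,0,0],[0.012,0,0,0,0],[0.02,0,0,0,0],[0.03,0,0,0,0],[0.035,0,0,0,0],[0.035,0,0,0,0],[0.035,0,0,0,0]]]' 20; python3 look.py
```

```text
time: 18.87
eef_pos: [0.566, -0.0105, 0.0673]
tcp_rot: [0.98, -0.199, -0.001, 0.0]
contact_force: [0.8, 0.9, -0.4]
opening: 0.408
finger_force: 0.0
eef [ 0.5663 -0.0106  0.0676] heading -23.0 tilt [-0.0006  0.0001] F [-0.05  0.19  0.01]
local tcp mm [15.03  0.66 67.62] Flocal [-0.11  0.15  0.01]
```

```bash
python3 -m handwheel '[[[0.035,0,0,-0.015,0],[0.035,0,0,-0.03,0],[0.035,0,0,-0.03,0],[0.035,0,0,-0.03,0],[0.035,0,0,0,0],[0.035,0,0,0,0],[0.035,0,0,0,0]]]'; python3 look.py
python3 - <<'E'
from h import *
W=cam("wrist"); im=viewer.read_camera("wrist"); 
for n,z in (("keeper_grip",.0865),("keeper_hole",.0485),("channel",.045)):
    for q in viewer.pinpoint("wrist",n)[:1]:
        P=atz(W,np.array(q["xy"])*[640,400],z); print(n,q["confidence"],R.from_euler('z',22.97,degrees=True).apply(P-[.5522,-.0053,0])*1e3)
cv2.imwrite("pics/w8c.png",cv2.resize(im[90:330,160:480],None,fx=2.5,fy=2.5,interpolation=cv2.INTER_CUBIC))
E
```

```text
time: 19.65
eef_pos: [0.5661, -0.0105, 0.1723]
tcp_rot: [0.98, -0.199, -0.0, 0.0]
contact_force: [0.1, 0.2, -0.1]
opening: 0.405
finger_force: 0.0
eef [ 0.5654 -0.0104  0.171 ] heading -23.0 tilt [-0.0032  0.0006] F [-0.37 -0.39 -0.34]
local tcp mm [ 14.16   0.48 171.01] Flocal [-0.19 -0.5  -0.34]
keeper_grip 0.91 [16.56657743  0.13957412 86.5       ]
keeper_hole 0.84 [-3.34193428 -4.56606206 48.5       ]
```

View pics/w8c.png

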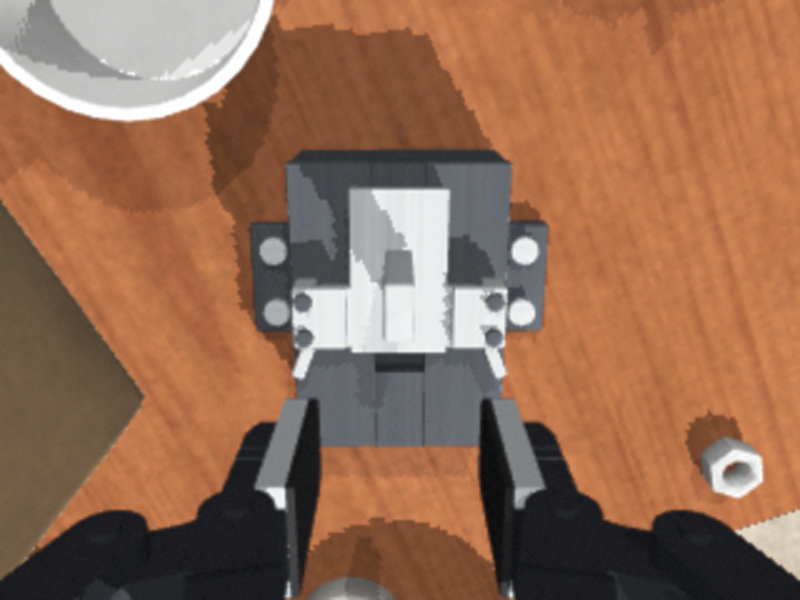

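The picture shows the plate lying straight and centred under both lips (plate cols 349–449, lips inner edges 347 and 453, tab at (399,310)). The gripper is clear above it. I hand in.

```bash
python3 -c "from plant import sign_off; print(sign_off())"
```

```text
the job is handed in; nothing more can be done
None
```

The keeper is under both lips with the plunger's nose in its hole: it blocked when I pushed it both ways. I then let go and handed the job in about 20 s into the 45 s; no verdict came back.

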